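# Fold the blue book stand flat

### The arm

A 7-joint arm with a two-finger parallel gripper is mounted at the origin on the work surface. World frame = base frame: x ahead of the robot, y to its left, z up, the work surface at z = 0. Lengths are in m, angles in rad, forces in N, time in s.
With the tool pointing down it reaches from about 0.425 to 0.95 m from the base axis. Payload 16.7 kg.
Tool frame: the origin (TCP) lies midway between the tips of the shut fingers; the grasp point (between the pads) lies 19 mm behind it; x points along the fingers, y is the direction in which the jaws open and shut, and the axes are right-handed (so a half turn about x gives the same grasp; the last joint's range is limited). The gripper opens to 94 mm and grips with 3 to 60 N. Pads are 16 mm wide; open, the fingers measure 119 mm over their backs; the gripper's body (75 mm by 177 mm) begins 78 mm behind the grasp point.
Start: joints at [-1.349, 0.426, 0.074, 1.606, -0.034, 1.111, -0.067], TCP at [0.245, 0.629, 0.205] pointing down, gripper open.
Joint ranges: [-2.85, 2.85], [-0.5, 2.14], [-1.23, 1.37], [0.21, 2.46], [-1.02, 4.16], [0.16, 2.05], [-2.73, 2.73]. Speed limits (rad/s): [1.89, 1.89, 2.39, 2.39, 3.01, 3.01, 3.01].

### API

Orientations are given as a unit quaternion [w, x, y, z].
In Python, from cell import manip gives the robot as it stands. The module is installed in compiled form; this text tells all that it offers.
- The arm moves only by the tool jog_arm, never from a script. Its argument "commands" is a list of rows, each a list of 5 numbers: the finger opening in mm, from 0 to 94, then the shift along the world's x, y, z in units of 40 mm (1.0 is 40 mm), then the turn about the world's z in units of 8 degrees (1.0 is 8 degrees). A call has 1 to 10 rows; each row shifts and turns the commanded pose from where the row before left it; what a row does not reach is not made up. A row lasts 1/10 s, in which the tool goes at most 50 mm and 8.59 degrees, less where a joint would pass 70% of its speed; a pose out of reach is approached as far as the arm can. A call is refused whole if a number of a shift passes 1 or a number of a turn 1, either way. A call with a gripper value outside its range is refused whole. The fingers move at their own pace and stop on an object; "newtons" is the grip in N (left out, the last holds). Time passes only in rows, so rows that do not move let the fingers close. It gives the time, the measured TCP pose, the force and the opening at its end, in the units of the state.
- manip.get_obs(): the state, without advancing time (a new reading comes with each control period).
- manip.get_image(name): name is "side" or "top"; returns a dict with "pixels" (480x640x3 uint8, blue, green, red), "K" (3x3 intrinsics, pixels), "origin" and "orientation" of the camera in the world. Camera axes: x right, y down, z forward; pixel columns grow to the right and rows downward; lengths in m; the calibration is good to about 2 mm. A picture is of the moment at which its call begins. There is no depth.
- manip.sign_off(): hands the job in, once; it reports no verdict.
The state is a dict: "time_s": time; "q": joint angles; "dq": joint speeds; "joint_torque": joint torques, N m; "tool_pos": TCP position; "eef_rot": TCP orientation; "ft_force": force on the tool from outside, world axes, zero at the start; "wrist_torque": the same for the moment, N m; "gripper_width": opening from 0.0 (shut) to 1.0 (fully open).
Only numpy, scipy, OpenCV 4.12 (cv2) and the standard library are available. Lean on these libraries where they do the work, as an engineer would, in place of code of your own. Each camera call takes 0.05 s, during which the arm holds its last target.

### The job

The desk is about to be wiped down. Fold the blue book stand flat: its ratchet holds it up, so take its steel handle, raise the board through its notches and on past the top one, well up, until the pawl lets go; then lower it, without letting it drop, until it lies fully down, and let go. Leave the grey stand propped up.

Things in the scene. Friction and masses are not known exactly. Their poses are not given: they have to be found in the camera images.
- blue_board (a joint): Angle (rad) of the blue board: 0 = flat on its base, grows as raised, hard stop at 1.22. It starts resting in a ratchet notch (they are at about 0.27, 0.48, 0.69) and cannot go down; it rises freely (2 to 5 N at the handle). Raised beyond about 1.05 the pawl is thrown out for good and the board can be lowered all the way; it then falls if let go. The stand is fixed to the desk.
- blue_handle (a point): Centre of the blue stand's steel handle: a level round bar 10 mm thick, 90 mm clear between two side arms, parallel to the hinge and 250 mm from it, 60 mm beyond the free (far) edge of the board (190 mm wide, 8 mm thick). Pinch it from straight above, fingers closing along the horizontal line hinge to handle; it turns between the fingers as the board swings.
- blue_hinge (a point): Point on the blue stand's hinge line at the board's near edge, midway across the board, 60 mm above the desk. The handle swings on an upright arc of 250 mm radius about it, in the vertical plane through both points. With the board flat the handle is also 60 mm above the desk, with nothing under it.
- grey_board (a joint): Angle (rad) of the other stand's board, the same stand but with a grey board, propped in one of the same notches. It is to stay propped up.

How it is judged:
On the way:
1. the blue board is raised past its top notch, beyond 0.85 rad (value of joint blue_board above 0.85 rad), for 0.05 s.
At the end, for the whole second after the job is handed in: The blue board lies flat and at rest (within 0.06 rad, 15 mm at the handle) and the grey board is still propped in its notches (between 0.18 and 0.85 rad) (value of joint blue_board below 0.06 rad and velocity of joint blue_board between -0.1 and 0.1 rad/s and value of joint grey_board between 0.18 and 0.85 rad); the robot touches nothing.
It fails at once if the blue board is let drop: it falls faster than 1.5 rad/s (0.37 m/s at the handle) below its lowest notch (value of joint blue_board between 0.1 and 0.24 rad and velocity of joint blue_board below -1.5 rad/s).
It fails at once if the grey board is folded down or lifted past its top notch (value of joint grey_board below 0.18 rad or value of joint grey_board above 0.85 rad).
It also fails if it takes over 46 s, if anything falls off the work surface, if the arm or the gripper's body presses on something with over 40 N, if the wrist force passes 120 N, or if a joint passes its speed limit or range.

## Working session

There is one attempt and no reset: what is moved stays moved. The work goes in short steps, Python scripts to look and compute and a tool call to move; the robot and the scene stay as the last step left them, time stands still between calls to the robot, and variables do not carry over. Pictures are saved under pics/ and viewed, and the job is handed in when it is done.

Besides the shell and the picture viewer there is one more tool, called after ">>>" as name(argument=value, ...), one argument or row to a line, values as JSON. jog_arm: Moves the arm, as the interface text tells. Its arguments: {"type":"object","properties":{"commands":{"type":"array"},"newtons":{"type":"number"}},"required":["commands"]}

```bash
mkdir -p pics; python3 - <<'E'
from cell import manip
import cv2,json
import numpy as np
for n in("side","top"):
    d=manip.get_image(n); cv2.imwrite(f"pics/{n}0.png",d["pixels"])
    np.savez(f"{n}.npz",K=d["K"],o=d["origin"],R=d["orientation"]); print(n,d["K"],d["origin"],d["orientation"])
o=manip.get_obs(); print(o)
E
```

```text
side [[493.25407769   0.         310.75191001]
 [  0.         493.25407769 233.92146224]
 [  0.           0.           1.        ]] [0.14767207 0.54328714 0.54587102] [ 0.13851746 -0.27824002  0.83667884 -0.45095888]
top [[438.35743766   0.         319.12951811]
 [  0.         438.35743766 236.75340243]
 [  0.           0.           1.        ]] [ 0.47968136 -0.00220282  0.7574591 ] [-0.04509596  0.71118541 -0.70100774  0.0277456 ]
{'time_s': 0.1, 'q': array([-1.3484772 ,  0.42664402,  0.07386923,  1.60653828, -0.03413279,
        1.11079191, -0.06707021]), 'dq': array([ 0.0007    , -0.00184296,  0.0010874 , -0.00261758,  0.00040169,
        0.00082618, -0.000519  ]), 'joint_torque': array([ 6.13317563e-03, -9.37468100e+01,  3.67651172e+00, -4.55040550e+01,
       -4.85012925e-02,  1.68578897e-02,  8.08427330e-05]), 'tool_pos': array([0.24511792, 0.62850133, 0.20486517]), 'eef_rot': array([ 0.6948657 ,  0.13031979,  0.69497461, -0.13110568]), 'ft_force': array([-0.21470755,  0.1180639 , -0.74623089]), 'wrist_torque': array([ 0.02398794,  0.00740938, -0.04198828]), 'gripper_width': 0.999094326086992}
```

View pics/side0.png

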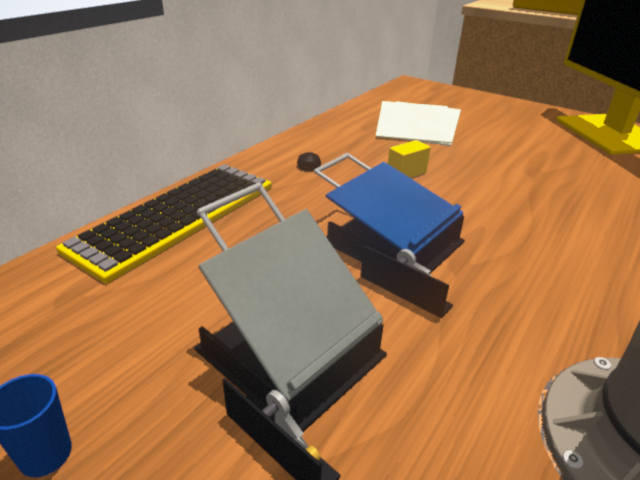

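View pics/top0.png

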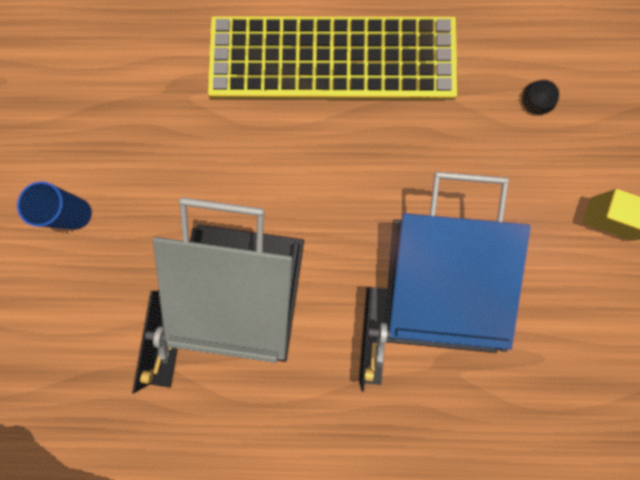

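Both views show the blue stand with its handle bar at about (437,176)–(507,181) in top and (316,170)–(348,155) in side. I'll enlarge both for closer readings.

```bash
python3 - <<'E'
import cv2
a=cv2.imread("pics/side0.png")[140:320,300:480]; b=cv2.imread("pics/top0.png")[160:360,370:540]
cv2.imwrite("pics/sc.png",cv2.resize(a,None,fx=3.3333,fy=3.3333,interpolation=2))
cv2.imwrite("pics/tc.png",cv2.resize(b,None,fx=3,fy=3,interpolation=2))
E
```

```text
(no output)
```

View pics/sc.png

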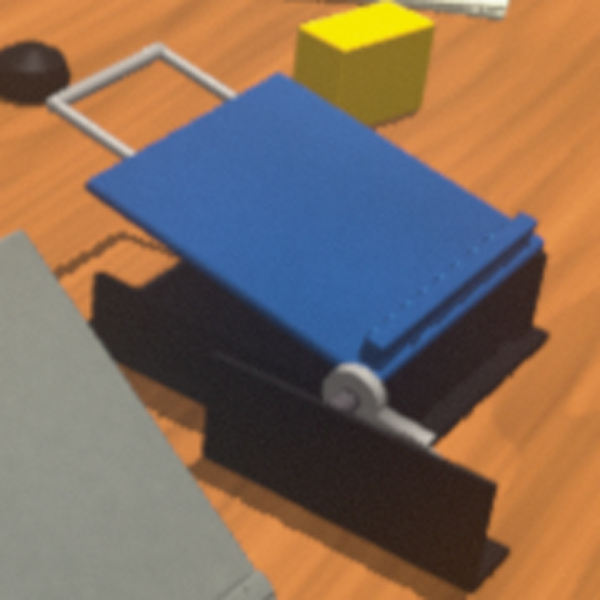

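View pics/tc.png

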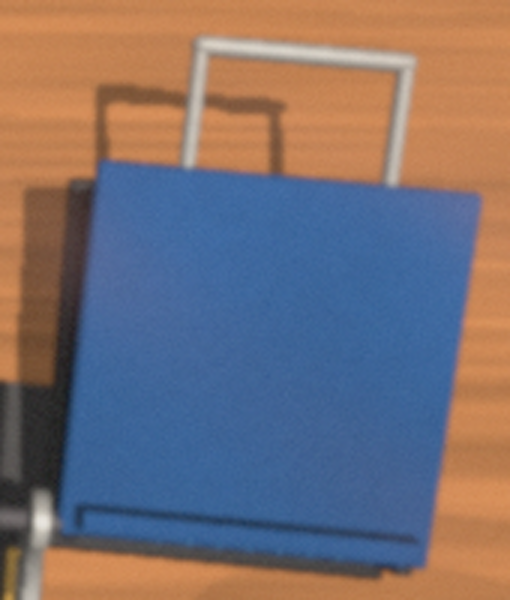

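```bash
cat >h.py <<'E'
import numpy as np
from scipy.spatial.transform import Rotation as Ro
from scipy.optimize import least_squares
C={}
for n in("side","top"):
    d=np.load(n+".npz"); w=d["R"]; C[n]=(d["K"],d["o"],Ro.from_quat([w[1],w[2],w[3],w[0]]).as_matrix())
def proj(n,P):
    K,o,R=C[n]; p=K@(R.T@(np.asarray(P)-o)); return p[:2]/p[2]
def tri(obs):
    f=lambda P:np.concatenate([proj(n,P)-px for n,px in obs])
    r=least_squares(f,[.6,-.1,.1]); return r.x,r.fun
E
python3 - <<'E'
from h import *
T=dict(HL=[437,175],HR=[506,180.7],FL=[404,214.3],FR=[530,225.7])
S=dict(HL=[316.5,170],HR=[348,155],FL=[327,195.5],FR=[384,162.5])
for k in T:
    print(k,*[np.round(v,4) for v in tri([("top",T[k]),("side",S[k])])])
def pts(p):
    x,y,yaw,th,hw,bw,off=p
    d=np.array([np.cos(yaw),np.sin(yaw),0]);l=np.array([-d[1],d[0],0]);z=np.array([0,0,1])
    u=d*np.cos(th)+z*np.sin(th);n=-d*np.sin(th)+z*np.cos(th)
    h=np.array([x,y,.06])
    return dict(HL=h+.25*u+l*hw,HR=h+.25*u-l*hw,FL=h+.19*u+l*bw+off*n,FR=h+.19*u-l*bw+off*n)
def f(p):
    P=pts(p); r=[]
    for k in P: r+=list(proj("top",P[k])-T[k])+list(proj("side",P[k])-S[k])
    return np.array(r)
r=least_squares(f,[.4,-.15,-.1,.4,.05,.09,.004]);print(np.round(r.x,4));print(np.round(r.fun,1))
P=pts(r.x);print((P["HL"]+P["HR"])/2)
E
```

```text
HL [ 0.6382 -0.1579  0.1229] [ 0.1683  0.2702 -0.4137 -0.0469]
HR [ 0.6314 -0.2592  0.1198] [ 0.183   0.3108 -0.5061 -0.0302]
FL [ 0.5817 -0.1123  0.1066] [ 0.2344  0.3852 -0.5477 -0.0499]
FR [ 0.5669 -0.2973  0.1078] [ 0.1586  0.2889 -0.464   0.0025]
[ 0.3919 -0.1904 -0.0757  0.2471  0.0501  0.093   0.0015]
[ 0.5  1.1  0.1  0.7  0.2  1.1  0.  -0.4 -0.1 -0.1 -1.  -0.6  0.  -0.6
 -1.1 -0.2]
[ 0.63365027 -0.20875896  0.121148  ]
```

```bash
python3 - <<'E'
from h import *
w=[0.6948657,0.13031979,0.69497461,-0.13110568]
R=Ro.from_quat(w[1:]+w[:1]).as_matrix();print(R.round(3));print(np.degrees(np.arctan2(R[1,1],R[0,1])),np.degrees(-.0757))
T=[("HL",[183,203],[203,213]),("HR",[263,212],[262,186])]
for k,a,b in T: print(k,*tri([("top",a),("side",b)]))
E
```

```text
[[-0.     0.363  0.932]
 [-0.001  0.932 -0.363]
 [-1.    -0.001  0.   ]]
68.69455317381664 -4.337290509140332
HL [0.57569537 0.18406634 0.21388478] [ 0.47611716  0.64496263 -0.78508828 -0.22923404]
HR [0.56509831 0.08195401 0.21369475] [ 0.60730442  0.89136358 -1.18853274 -0.24375669]
```

>>> jog_arm(
  commands=[
    [40, 0.5, 0, 1, -0.3],
    [40, 0.5, 0, 1, -0.3],
    [40, 0.5, 0, 1, -0.3],
    [40, 0.9, -0.8, 0, -0.4],
    [40, 0.9, -0.8, 0, -0.4],
    [40, 0.9, -0.8, 0, -0.4],
    [40, 0.9, -0.8, 0, -0.4],
    [40, 0.9, -0.8, 0, -0.4],
    [40, 0.9, -0.8, 0, -0.4],
    [40, 0.9, -0.8, 0, -0.4],
  ],
  newtons=20,
)

```text
time_s: 1.1
tool_pos: [0.5583, 0.4033, 0.3253]
eef_rot: [0.638, 0.304, 0.638, -0.305]
ft_force: [0.2, 1.5, -0.1]
gripper_width: 0.428
```

>>> jog_arm(
  commands=[
    [40, 0.1, -1, 0, -0.4],
    [40, 0.1, -1, 0, -0.4],
    [40, 0.1, -1, 0, -0.4],
    [40, 0.1, -1, 0, -0.4],
    [40, 0.1, -1, 0, -0.4],
    [40, 0.1, -1, 0, -0.4],
    [40, 0.1, -1, 0, -0.4],
    [40, 0.1, -1, 0, -0.4],
    [40, 0.1, -1, 0, -0.4],
    [40, 0.1, -1, 0, -0.4],
  ],
)

```text
time_s: 2.1
tool_pos: [0.597, 0.0033, 0.3253]
eef_rot: [0.529, 0.469, 0.53, -0.469]
ft_force: [1.0, -0.3, 0.1]
gripper_width: 0.426
```

>>> jog_arm(
  commands=[
    [40, 0.18, -1, 0, -0.3],
    [40, 0.18, -1, 0, -0.3],
    [40, 0.18, -1, 0, -0.3],
    [40, 0.2, -1, 0, -0.3],
    [40, 0.2, -1, 0, -0.23],
    [40, 0, -0.3, -0.5, 0],
    [40, 0, 0, -1, 0],
    [40, 0, 0, -1, 0],
    [40, 0, 0, -1, 0],
    [40, 0, 0, -0.4, 0],
  ],
)

```text
time_s: 3.1
tool_pos: [0.6331, -0.2063, 0.1657]
eef_rot: [-0.479, -0.518, -0.482, 0.52]
ft_force: [-0.4, 0.8, -0.1]
gripper_width: 0.421
```

```bash
cat >look.py <<'E'
import sys,cv2,numpy as np
from cell import manip
t=sys.argv[1]
a=manip.get_image("side")["pixels"];b=manip.get_image("top")["pixels"]
o=manip.get_obs();print(o["time_s"],o["tool_pos"],o["eef_rot"],o["ft_force"],o["gripper_width"])
A=a[60:330,270:510];B=b[100:370,350:590]
cv2.imwrite(f"pics/{t}.png",cv2.resize(np.hstack([A,B]),None,fx=1.66,fy=1.66,interpolation=2))
E
python3 look.py l1
```

```text
3.2 [ 0.63378707 -0.20676199  0.16762412] [-0.47968033 -0.51775717 -0.48168589  0.51943527] [ 0.77653392 -0.09248475 -0.16054188] 0.4232738976052176
```

View pics/l1.png

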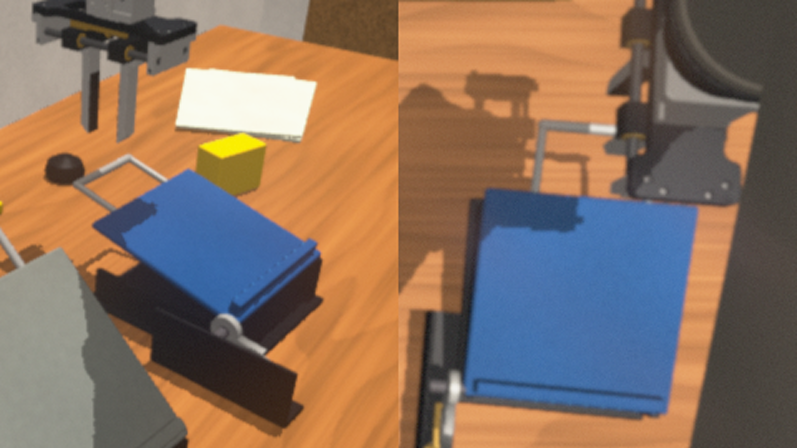

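The left (side) view shows the fingertips at about (90,130) and (123,138), above the handle's midpoint at about (103,170) and on either side of it. The top view is mostly hidden by the gripper. Next I descend and close.

>>> jog_arm(
  commands=[
    [40, 0, 0, -0.8, 0],
    [40, 0, 0, -0.78, 0],
    [40, 0, 0, 0, 0],
    [0, 0, 0, 0, 0],
    [0, 0, 0, 0, 0],
    [0, 0, 0, 0, 0],
    [0, 0, 0, 0, 0],
    [0, 0, 0, 0, 0],
  ],
  newtons=25,
)

```text
time_s: 4.0
tool_pos: [0.6363, -0.2073, 0.1075]
eef_rot: [0.482, 0.519, 0.48, -0.518]
ft_force: [5.0, -0.6, 1.6]
gripper_width: 0.1
```

```bash
python3 look.py l2
```

```text
4.1 [ 0.63628197 -0.20733456  0.10739848] [ 0.48162063  0.51916025  0.47988051 -0.51790819] [ 5.99840812 -2.08415638  1.60484816] 0.0941290967252067
```

View pics/l2.png

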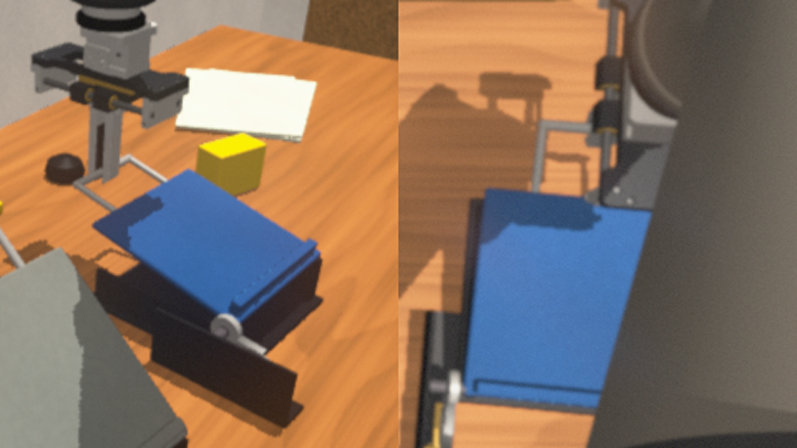

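The opening is 9.4 mm, so the fingers are on the 10 mm bar. The implied grasp height of about 0.126 matches the 0.27 notch. Next I work out the arc rows.

```bash
python3 - <<'E'
import numpy as np
def rows(a,b,n):
    t=np.linspace(a,b,n+1);h=.25*np.diff(np.cos(t))/.04;z=.25*np.diff(np.sin(t))/.04
    for x,zz in zip(h,z):print([round(x*.997,2),round(-x*.0757,3),round(zz,2)])
rows(.27,1.15,20);print();rows(1.15,0,30)
E
```

```text
[np.float64(-0.08), np.float64(0.006), np.float64(0.26)]
[np.float64(-0.09), np.float64(0.007), np.float64(0.26)]
[np.float64(-0.1), np.float64(0.008), np.float64(0.26)]
[np.float64(-0.11), np.float64(0.009), np.float64(0.25)]
[np.float64(-0.12), np.float64(0.009), np.float64(0.25)]
[np.float64(-0.13), np.float64(0.01), np.float64(0.24)]
[np.float64(-0.14), np.float64(0.011), np.float64(0.23)]
[np.float64(-0.15), np.float64(0.012), np.float64(0.23)]
[np.float64(-0.16), np.float64(0.012), np.float64(0.22)]
[np.float64(-0.17), np.float64(0.013), np.float64(0.21)]
[np.float64(-0.18), np.float64(0.014), np.float64(0.2)]
[np.float64(-0.19), np.float64(0.015), np.float64(0.2)]
[np.float64(-0.2), np.float64(0.015), np.float64(0.19)]
[np.float64(-0.21), np.float64(0.016), np.float64(0.18)]
[np.float64(-0.22), np.float64(0.016), np.float64(0.17)]
[np.float64(-0.22), np.float64(0.017), np.float64(0.16)]
[np.float64(-0.23), np.float64(0.017), np.float64(0.15)]
[np.float64(-0.24), np.float64(0.018), np.float64(0.14)]
[np.float64(-0.24), np.float64(0.018), np.float64(0.13)]
[np.float64(-0.25), np
[... 1064 characters left out ...]
(-0.21)]
[np.float64(0.1), np.float64(-0.008), np.float64(-0.22)]
[np.float64(0.09), np.float64(-0.007), np.float64(-0.22)]
[np.float64(0.09), np.float64(-0.006), np.float64(-0.22)]
[np.float64(0.08), np.float64(-0.006), np.float64(-0.23)]
[np.float64(0.07), np.float64(-0.005), np.float64(-0.23)]
[np.float64(0.06), np.float64(-0.004), np.float64(-0.23)]
[np.float64(0.05), np.float64(-0.004), np.float64(-0.23)]
[np.float64(0.04), np.float64(-0.003), np.float64(-0.24)]
[np.float64(0.03), np.float64(-0.002), np.float64(-0.24)]
[np.float64(0.02), np.float64(-0.002), np.float64(-0.24)]
[np.float64(0.01), np.float64(-0.001), np.float64(-0.24)]
[np.float64(0.0), np.float64(-0.0), np.float64(-0.24)]
```

>>> jog_arm(
  commands=[
    [0, -0.08, 0.006, 0.26, 0],
    [0, -0.09, 0.007, 0.26, 0],
    [0, -0.1, 0.008, 0.26, 0],
    [0, -0.11, 0.009, 0.25, 0],
    [0, -0.12, 0.009, 0.25, 0],
    [0, -0.13, 0.01, 0.24, 0],
    [0, -0.14, 0.011, 0.23, 0],
    [0, -0.15, 0.012, 0.23, 0],
    [0, -0.16, 0.012, 0.22, 0],
    [0, -0.17, 0.013, 0.21, 0],
  ],
)

```text
time_s: 5.1
tool_pos: [0.5891, -0.2037, 0.2059]
eef_rot: [0.484, 0.52, 0.478, -0.516]
ft_force: [18.8, -1.1, 11.6]
gripper_width: 0.094
```

```bash
python3 look.py l3
```

```text
5.2 [ 0.58871731 -0.20359938  0.20653591] [ 0.483533    0.52078097  0.47816728 -0.51608049] [15.6127537  -0.88673245 10.88450771] 0.09848830148535177
```

View pics/l3.png

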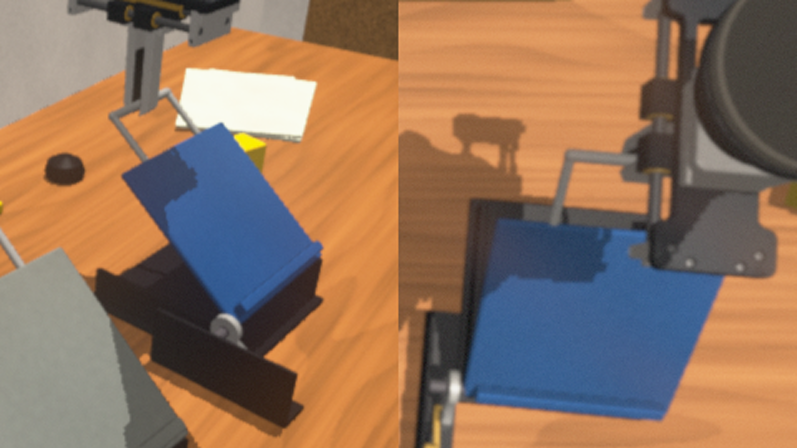

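The board is up at roughly 0.7 rad. The force of about 16 N in +x and 11 N in +z points outward from the hinge, so my arc is a few mm too far in. I'll shift it outward and continue.

>>> jog_arm(
  commands=[
    [0, 0.12, -0.008, 0.1, 0],
    [0, -0.17, 0.013, 0.21, 0],
    [0, -0.18, 0.014, 0.2, 0],
    [0, -0.19, 0.015, 0.2, 0],
    [0, -0.2, 0.015, 0.19, 0],
    [0, -0.2, 0.016, 0.18, 0],
  ],
)

```text
time_s: 5.8
tool_pos: [0.5507, -0.2005, 0.2463]
eef_rot: [-0.48, -0.519, -0.481, 0.519]
ft_force: [-2.5, 0.4, -8.0]
gripper_width: 0.099
```

```bash
python3 look.py l4
```

```text
5.9 [ 0.55025681 -0.20050609  0.24668008] [ 0.48007028  0.51886456  0.48101266 -0.5185932 ] [-4.37057642 -0.8795152  -7.80774364] 0.0979827697674543
```

View pics/l4.png

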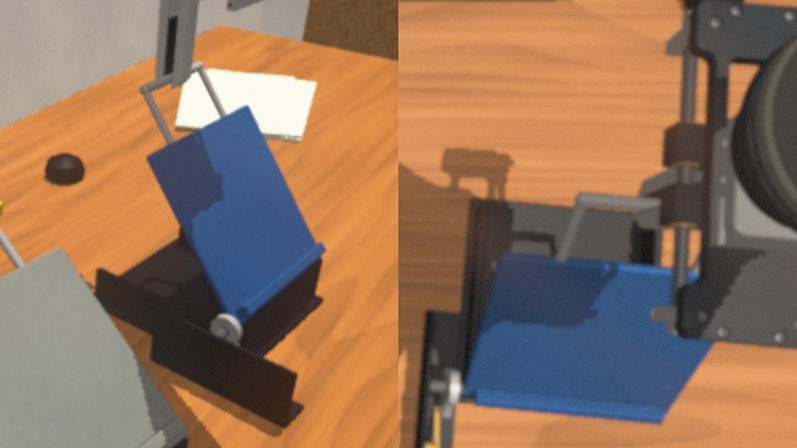

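```bash
python3 - <<'E'
from h import *
x,f=tri([("top",[460.6,221.1]),("side",[358.6,114.8])]);print(x,f)
# right end by ray at dist: use bar direction known
l=np.array([.0757,.997,0]);m=x-.05*l;print(m,np.arcsin((m[2]-.06)/.25))
print(proj("side",x-.1*l))
E
```

```text
[ 0.55144855 -0.15204338  0.2543553 ] [ 0.21133224  0.3648731  -0.61812115 -0.02714877]
[ 0.54766355 -0.20189338  0.2543553 ] 0.8905554102658534
[390.54412809 100.55695336]
```

At this point the bar triangulates to 0.89 rad. It lies only about 8 mm above the TCP, so it has slid toward the fingertips. The pawl isn't thrown yet, so I'll set the board into the top notch (0.69) and regrasp deeper and harder.

>>> jog_arm(
  commands=[
    [0, 0.18, -0.013, -0.17, 0],
    [0, 0.18, -0.013, -0.18, 0],
    [0, 0.18, -0.013, -0.18, 0],
    [0, 0.18, -0.013, -0.18, 0],
    [0, 0.17, -0.013, -0.18, 0],
    [0, 0, 0, 0, 0],
  ],
)

```text
time_s: 6.5
tool_pos: [0.5883, -0.2035, 0.2091]
eef_rot: [-0.481, -0.518, -0.481, 0.519]
ft_force: [-0.3, -0.5, -2.7]
gripper_width: 0.1
```

```bash
python3 look.py l5
```

```text
6.6 [ 0.58760219 -0.20341324  0.21003018] [-0.48050834 -0.51846609 -0.48073299  0.5188453 ] [-1.89602101 -1.13904122 -3.31701162] 0.09506294515411379
```

View pics/l5.png

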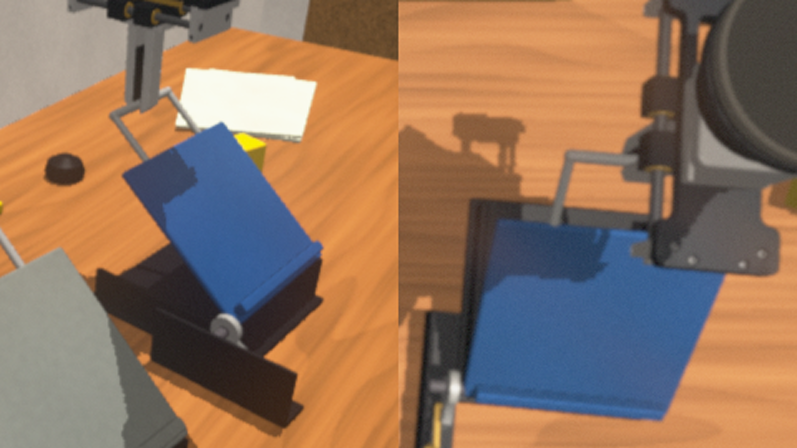

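The board sits at about 0.69. TCP x and the notch angle together place the hinge at x≈0.395 and the bar about 9 mm above the TCP. I'll open, go down 10 mm and close at 45 N.

>>> jog_arm(
  commands=[
    [30, 0, 0, 0, 0],
    [30, 0, 0, 0, 0],
    [30, 0, 0, 0, 0],
    [30, 0, 0, -0.13, 0],
    [30, 0, 0, -0.12, 0],
    [30, 0, 0, 0, 0],
    [0, 0, 0, 0, 0],
    [0, 0, 0, 0, 0],
    [0, 0, 0, 0, 0],
    [0, 0, 0, 0, 0],
  ],
  newtons=45,
)

```text
time_s: 7.6
tool_pos: [0.5894, -0.2035, 0.2013]
eef_rot: [0.482, 0.519, 0.48, -0.518]
ft_force: [5.9, -0.7, 2.9]
gripper_width: 0.088
```

```bash
python3 look.py l6
```

```text
7.7 [ 0.58935014 -0.20343118  0.20128644] [ 0.48182366  0.51924874  0.4797592  -0.51774301] [ 5.84804421 -0.84426977  3.48316411] 0.09492999684995018
```

View pics/l6.png

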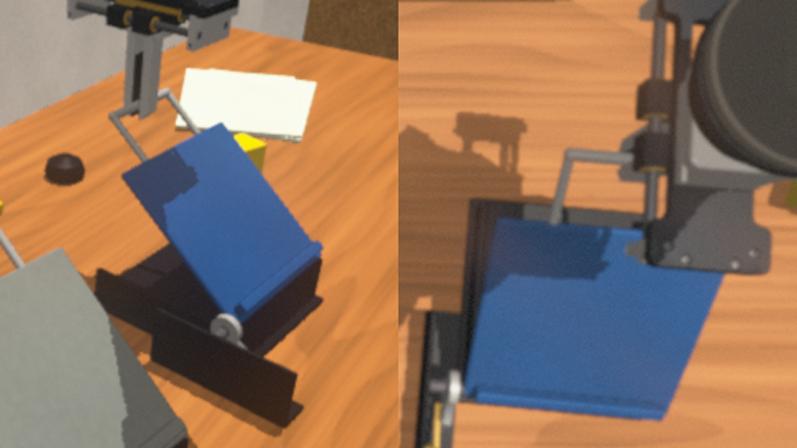

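>>> jog_arm(
  commands=[
    [0, -0.12, 0.01, 0.21, 0],
    [0, -0.18, 0.014, 0.2, 0],
    [0, -0.19, 0.014, 0.19, 0],
    [0, -0.2, 0.015, 0.19, 0],
    [0, -0.2, 0.015, 0.18, 0],
    [0, -0.21, 0.016, 0.17, 0],
    [0, 0, 0, 0, 0],
  ],
)

```text
time_s: 8.4
tool_pos: [0.5432, -0.1998, 0.2473]
eef_rot: [0.481, 0.519, 0.48, -0.518]
ft_force: [4.4, -1.0, 3.1]
gripper_width: 0.094
```

```bash
python3 look.py l7
```

```text
8.5 [ 0.5441742  -0.19988004  0.24654857] [ 0.48123836  0.5189984   0.48033318 -0.51800611] [6.35753262 0.01408579 4.92384908] 0.09351509884912232
```

View pics/l7.png

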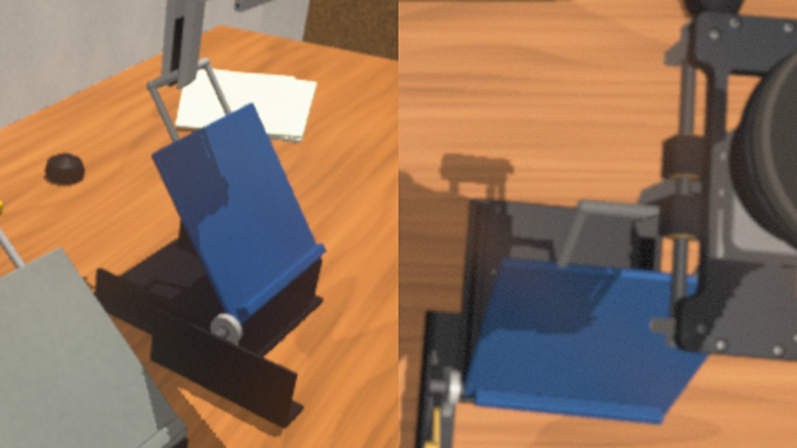

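The grip is deeper this time, with the bar about 14 mm above the TCP, and the board at about 0.93 rad. I continue past the release angle.

>>> jog_arm(
  commands=[
    [0, -0.18, 0.016, 0.16, 0],
    [0, -0.22, 0.017, 0.16, 0],
    [0, -0.23, 0.017, 0.15, 0],
    [0, -0.24, 0.018, 0.14, 0],
    [0, -0.24, 0.018, 0.12, 0],
    [0, -0.12, 0.009, 0.06, 0],
    [0, 0, 0, 0, 0],
  ],
)

```text
time_s: 9.2
tool_pos: [0.4933, -0.1959, 0.2775]
eef_rot: [0.48, 0.519, 0.481, -0.519]
ft_force: [-0.4, -0.1, -5.4]
gripper_width: 0.091
```

```bash
python3 look.py l8
```

```text
9.3 [ 0.49406317 -0.19596417  0.27716533] [-0.48047501 -0.51841107 -0.48099163  0.51869141] [-0.05720812  0.46726924 -4.71675211] 0.09242985412105792
```

View pics/l8.png

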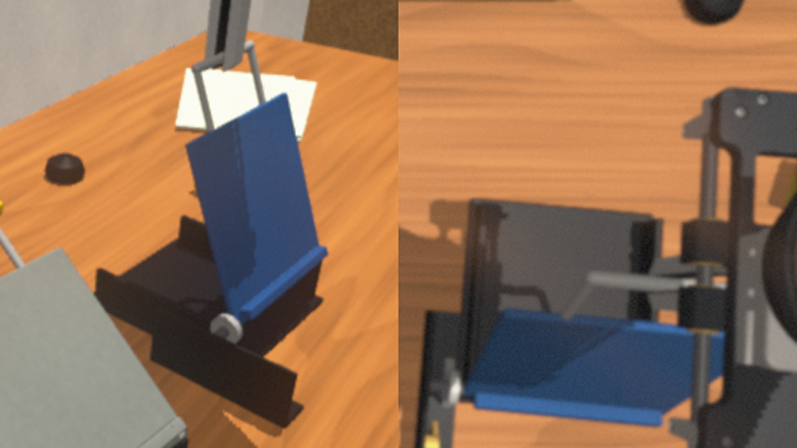

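```bash
python3 - <<'E'
from h import *
x,f=tri([("top",[467.8,266.9]),("side",[387.5,102.2])]);print(x,f)
l=np.array([.0757,.997,0]);m=x-.05*l;print(m,np.arcsin((m[2]-.06)/.25),np.arccos((m[0]-.392)/.2493))
def rows(a,b,n):
    t=np.linspace(a,b,n+1);h=.25*np.diff(np.cos(t))/.04;z=.25*np.diff(np.sin(t))/.04
    print([[0,float(round(x*.997,2)),float(round(-x*.0757,3)),float(round(zz,2)),0] for x,zz in zip(h,z)])
rows(1.165,-.01,32)
E
```

```text
[ 0.4979063  -0.14850492  0.2883827 ] [ 0.08902222  0.16368513 -0.28150677  0.00378519]
[ 0.4941213  -0.19835492  0.2883827 ] 1.1518812934407119 1.1487455067876318
[[0, 0.21, -0.016, -0.09, 0], [0, 0.2, -0.016, -0.1, 0], [0, 0.2, -0.015, -0.11, 0], [0, 0.2, -0.015, -0.12, 0], [0, 0.19, -0.015, -0.12, 0], [0, 0.19, -0.014, -0.13, 0], [0, 0.18, -0.014, -0.14, 0], [0, 0.18, -0.013, -0.14, 0], [0, 0.17, -0.013, -0.15, 0], [0, 0.17, -0.013, -0.16, 0], [0, 0.16, -0.012, -0.16, 0], [0, 0.15, -0.012, -0.17, 0], [0, 0.15, -0.011, -0.17, 0], [0, 0.14, -0.011, -0.18, 0], [0, 0.14, -0.01, -0.19, 0], [0, 0.13, -0.01, -0.19, 0], [0, 0.12, -0.009, -0.19, 0], [0, 0.11, -0.009, -0.2, 0], [0, 0.11, -0.008, -0.2, 0], [0, 0.1, -0.008, -0.21, 0], [0, 0.09, -0.007, -0.21, 0], [0, 0.08, -0.006, -0.21, 0], [0, 0.08, -0.006, -0.22, 0], [0, 0.07, -0.005, -0.22, 0], [0, 0.06, -0.005, -0.22, 0], [0, 0.05, -0.004, -0.22, 0], [0, 0.04, -0.003, -0.23, 0], [0, 0.04, -0.003, -0.23, 0], [0, 0.03, -0.002, -0.23, 0], [0, 0.02, -0.001, -0.23, 0], [0, 0.01, -0.001, -0.23, 0], [0, 0.0, -0.0, -0.23, 0]]
```

Both estimates (from the arm pose and from the images) put the board at 1.15–1.165 rad, past the 1.05 release. Now I lower it in steps and watch the force.

>>> jog_arm(
  commands=[
    [0, 0.21, -0.016, -0.09, 0],
    [0, 0.2, -0.016, -0.1, 0],
    [0, 0.2, -0.015, -0.11, 0],
    [0, 0.2, -0.015, -0.12, 0],
    [0, 0.19, -0.015, -0.12, 0],
    [0, 0.19, -0.014, -0.13, 0],
    [0, 0.18, -0.014, -0.14, 0],
    [0, 0.18, -0.013, -0.14, 0],
  ],
)

```text
time_s: 10.1
tool_pos: [0.5566, -0.2009, 0.2385]
eef_rot: [-0.48, -0.518, -0.481, 0.519]
ft_force: [-6.2, 2.1, -6.1]
gripper_width: 0.092
```

>>> jog_arm(
  commands=[
    [0, 0.13, -0.013, -0.17, 0],
    [0, 0.16, -0.013, -0.17, 0],
    [0, 0.16, -0.012, -0.16, 0],
    [0, 0.15, -0.012, -0.17, 0],
    [0, 0.15, -0.011, -0.17, 0],
    [0, 0.14, -0.011, -0.18, 0],
  ],
)

```text
time_s: 10.7
tool_pos: [0.5931, -0.2039, 0.1984]
eef_rot: [0.481, 0.519, 0.48, -0.518]
ft_force: [3.5, 0.9, 3.2]
gripper_width: 0.093
```

```bash
python3 look.py l9
```

```text
10.8 [ 0.59333059 -0.20391092  0.19788471] [ 0.48118736  0.51854623  0.48034309 -0.51849691] [6.5207956  0.66698578 4.08334703] 0.08701938310253471
```

View pics/l9.png

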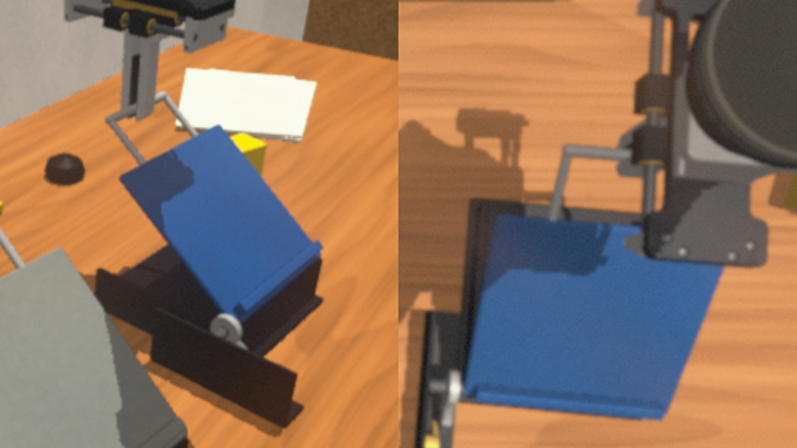

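The handle's left corner is now at about (107,119), below its notch position of (112,115), so the pawl has let go. Lowering continues.

>>> jog_arm(
  commands=[
    [0, 0.17, -0.01, -0.18, 0],
    [0, 0.13, -0.01, -0.19, 0],
    [0, 0.12, -0.009, -0.19, 0],
    [0, 0.11, -0.009, -0.2, 0],
    [0, 0.11, -0.008, -0.2, 0],
    [0, 0.1, -0.008, -0.21, 0],
    [0, 0.09, -0.007, -0.21, 0],
    [0, 0.08, -0.006, -0.21, 0],
  ],
)

```text
time_s: 11.6
tool_pos: [0.6284, -0.2066, 0.1342]
eef_rot: [-0.481, -0.518, -0.481, 0.519]
ft_force: [-3.1, -2.8, -1.3]
gripper_width: 0.094
```

```bash
python3 look.py l10
```

```text
11.7 [ 0.62859627 -0.20663703  0.13378738] [-0.48063269 -0.51830315 -0.48070467  0.51891915] [-1.51606253 -2.73676034 -1.74836275] 0.09498006281185903
```

View pics/l10.png

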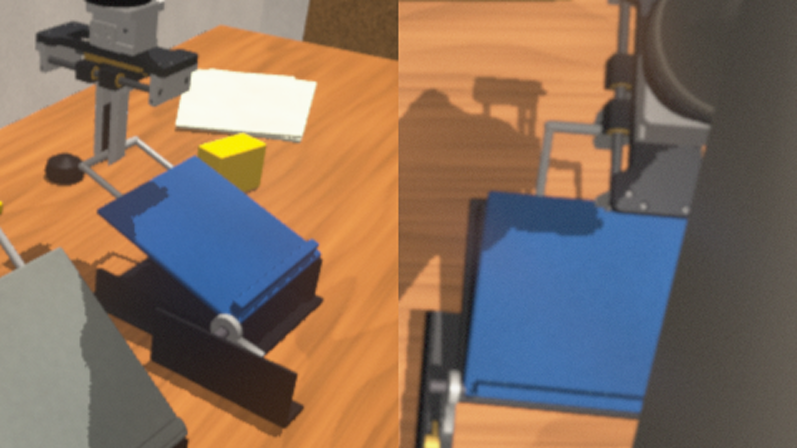

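>>> jog_arm(
  commands=[
    [0, 0.07, -0.006, -0.22, 0],
    [0, 0.07, -0.005, -0.22, 0],
    [0, 0.06, -0.005, -0.22, 0],
    [0, 0.05, -0.004, -0.22, 0],
    [0, 0.04, -0.003, -0.23, 0],
    [0, 0.04, -0.003, -0.23, 0],
    [0, 0.03, -0.002, -0.23, 0],
    [0, 0.02, -0.001, -0.23, 0],
  ],
)

```text
time_s: 12.5
tool_pos: [0.6431, -0.2077, 0.062]
eef_rot: [-0.48, -0.518, -0.481, 0.519]
ft_force: [-7.0, -3.3, -0.1]
gripper_width: 0.089
```

```bash
python3 look.py l11
```

```text
12.6 [ 0.64310456 -0.20770088  0.06137071] [-0.48030635 -0.51820145 -0.48096513  0.5190815 ] [-4.82914625 -3.19886483 -1.84864642] 0.09097394166439005
```

View pics/l11.png

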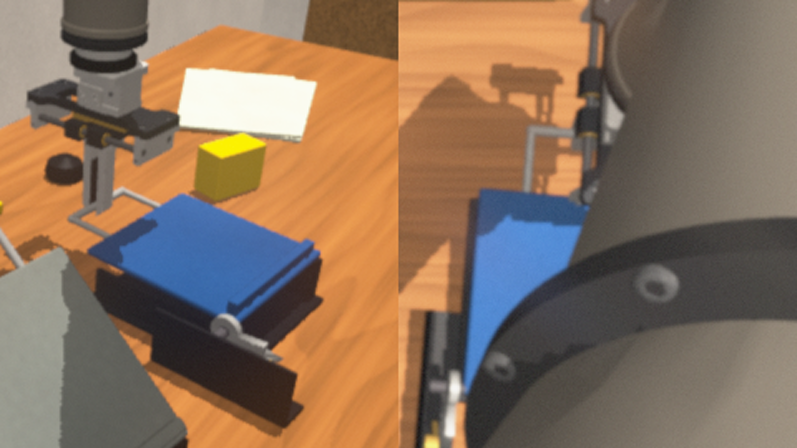

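About 16 mm of handle travel is left. I lower slowly until the board seats.

>>> jog_arm(
  commands=[
    [0, -0.02, 0, -0.12, 0],
    [0, 0, 0, -0.12, 0],
    [0, 0, 0, -0.1, 0],
    [0, 0, 0, -0.08, 0],
    [0, 0, 0, 0, 0],
  ],
)

```text
time_s: 13.1
tool_pos: [0.6434, -0.2081, 0.0488]
eef_rot: [0.481, 0.519, 0.48, -0.518]
ft_force: [-15.1, 0.8, 38.0]
gripper_width: 0.093
```

It is seated, with 38 N of upward push on the tool. I back off the load and look before letting go.

>>> jog_arm(
  commands=[
    [0, -0.02, 0, 0.08, 0],
    [0, 0, 0, 0, 0],
  ],
)

```text
time_s: 13.3
tool_pos: [0.6432, -0.208, 0.0502]
eef_rot: [0.482, 0.519, 0.48, -0.518]
ft_force: [3.5, -6.2, -2.0]
gripper_width: 0.089
```

```bash
python3 look.py l12
```

```text
13.4 [ 0.64323256 -0.20797743  0.04967569] [ 0.48151666  0.51896376  0.47987096 -0.51821056] [ 4.41104147 -6.1464966  -2.4669238 ] 0.09006157324641377
```

View pics/l12.png

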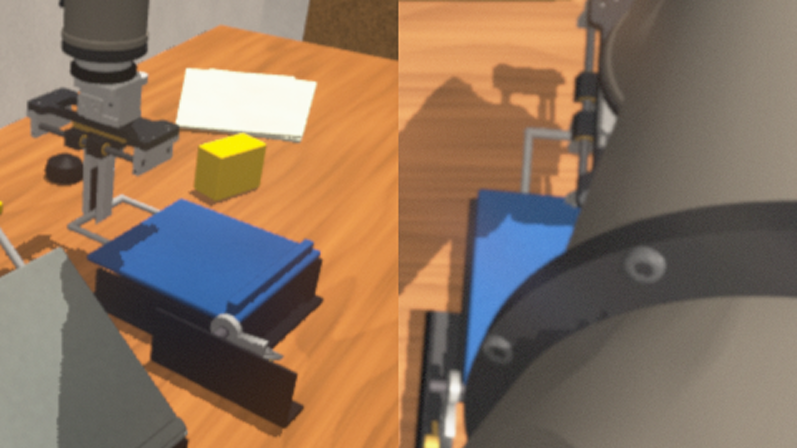

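The board lies on its base, with the handle's left corner at about (70,228) in the crop, and the load is gone. I open 30 mm and retreat straight up.

>>> jog_arm(
  commands=[
    [30, 0, 0, 0, 0],
    [30, 0, 0, 0, 0],
    [30, 0, 0, 0, 0],
    [30, 0, 0, 0.3, 0],
    [30, 0, 0, 0.5, 0],
    [30, 0, 0, 1, 0],
    [30, 0, 0, 1, 0],
    [30, 0, 0, 1, 0],
    [30, 0, 0, 1, 0],
    [30, 0, 0, 1, 0],
  ],
)

```text
time_s: 14.4
tool_pos: [0.6416, -0.2075, 0.2842]
eef_rot: [0.481, 0.519, 0.481, -0.518]
ft_force: [0.9, -1.0, -1.8]
gripper_width: 0.318
```

>>> jog_arm(
  commands=[
    [30, 0, -1, 0, 0],
    [30, 0, -1, 0, 0],
    [30, 0, -1, 0, 0],
    [30, 0, -1, 0, 0],
    [30, 0, -1, 0, 0],
    [30, 0, -1, 0, 0],
    [30, 0, 0, 0, 0],
  ],
)

```text
time_s: 15.1
tool_pos: [0.639, -0.4535, 0.2817]
eef_rot: [-0.479, -0.519, -0.479, 0.521]
ft_force: [-0.8, -0.4, -0.2]
gripper_width: 0.32
```

```bash
python3 look.py l13; python3 -c "
from cell import manip;import cv2
cv2.imwrite('pics/s13.png',manip.get_image('side')['pixels'])"
```

```text
15.2 [ 0.64130953 -0.44856988  0.2817544 ] [-0.48013574 -0.51892307 -0.4802359   0.5191936 ] [0.43994323 0.55935268 0.14533651] 0.32213267714946775
```

View pics/l13.png

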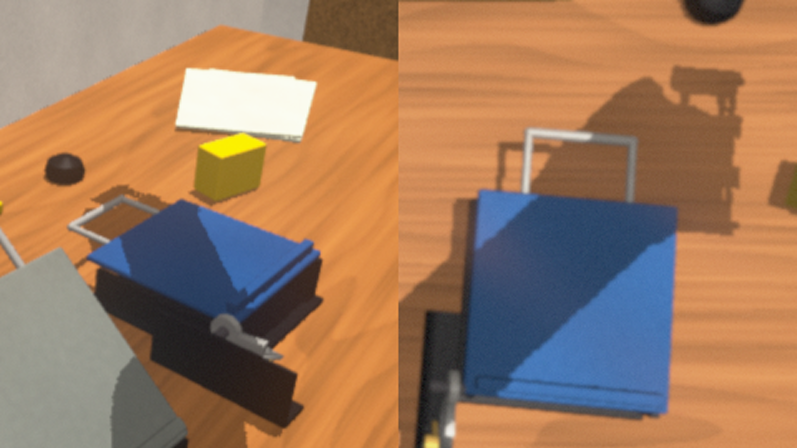

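View pics/s13.png

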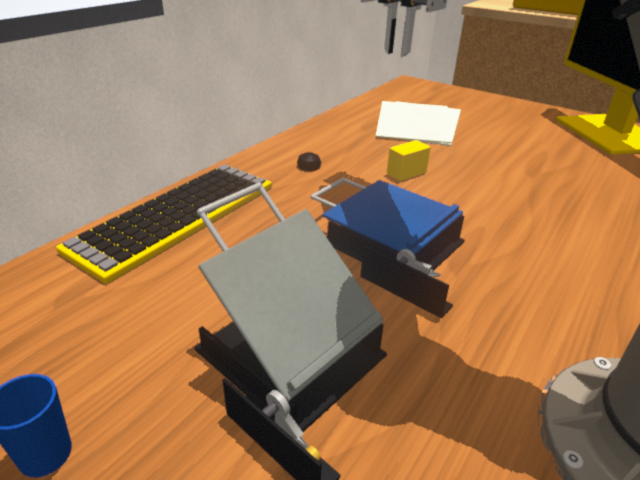

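The blue board is flat with its handle clear, and the grey stand is unchanged. I check the height by triangulation.

```bash
python3 - <<'E'
from h import *
for a,b in(([428.7,180.1],[312.2,196.7]),([490.7,183.7],[343.5,179.9])):
    x,f=tri([("top",a),("side",b)]);print(x,f,np.arcsin((x[2]-.06)/.25))
E
```

```text
[ 0.64604006 -0.15934574  0.06069833] [-0.14038372 -0.22523628  0.3273199   0.03741883] 0.0027933056263322207
[ 0.63988595 -0.25932043  0.05975515] [ 0.40608284  0.68496162 -1.05797785 -0.06969644] -0.0009793975644036177
```

```bash
python3 -c "
from cell import manip
print(manip.get_obs()['dq'].round(3));manip.sign_off()"
```

```text
[-0.025 -0.009 -0.009  0.008 -0.002 -0.003  0.001]
the job is handed in; nothing more can be done
```

The blue stand is folded flat and the grey stand is still propped up. I handed the job in at about 15 s of the 46 s allowed, and hand-in gives no verdict.

- **Raising:** On the first lift the handle slid to about 8 mm above the TCP, so I set the board back in its top notch and regrasped deeper and harder (45 N). I then raised it to about 1.15–1.165 rad, past the 1.05 release point. The camera and arm estimates there differed by about 0.015 rad.
- **Lowering:** I lowered it under grip all the way, at about 0.4 rad/s. It seated with a brief 38 N wrist force, close to the 40 N limit, which may apply only to the arm and gripper body. I relieved that before opening.
- **Last checks:** The handle ends triangulate to z = 0.0607 and 0.0598 m, against 0.060 m when flat, so the board is within about 0.003 rad. The grey board looked unmoved in the pictures, judged by eye and not measured again. The gripper was about 0.24 m to the side of the blue handle and 0.22 m above it, with about zero wrist force and the arm almost still.

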